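# Clamp the circuit board and set the microscope's beam splitter to its middle click

### The job

Get the circuit board ready for a photograph under the microscope: first flip the board holder's cam lever over its high point until it snaps fully closed and lies flat, then pull the microscope's beam-splitter rod out to its middle click, so that both the eyepieces and the camera get light, and let go of it. Leave the jar, the screwdriver and the parts tray where they are.

Things in the scene. Friction and masses are not known exactly. Their poses are not given: they have to be found in the camera images.
- microscope: White stereo microscope fixed on a grey base plate. Origin on the table under the optical axis, z up; its -x flank (towards the robot) carries the rod, the eyepieces rise to its -y up to 340 mm, a post 380 mm tall stands at y = +165. In its frame, in mm: base plate 18 high, x -230 to 120, y -140 to 200; beam-splitter module x -40 to 40, y -50 to 50, z 184 to 230.
- housing_edge (a point): Middle of the lower -x edge of the prism housing, the white box over the module (microscope frame, mm: x -70 to 70, y -60 to 60, z 236 to 296). It overhangs the rod, so a gripper cannot come straight down on the knob: come in tilted 25 to 40 degrees from vertical, the gripper's back leaning out to the microscope's -x.
- board (a point): Centre of the top of the green circuit board that the clamp holds, 37 mm above the table; the board measures 170 by 104 mm (x, y of the microscope) and is fixed in its holder. The cam clamp stands in front of its -x edge.
- rod_knob (a point): Centre of the bare aluminium knob on the beam-splitter rod's free end: a cylinder 22 mm in diameter, 18 mm long, axis along the rod. The steel rod, 8 mm thick, comes level out of the module's flank along the microscope's -x at its y = 0, 200 mm above the table. Fully in, the knob's centre is 48 mm from the module and 18 mm out past the prism housing's edge, whose underside is 36 mm higher.
- splitter_rod (a joint): How far the rod is pulled out (m) along the microscope's -x: clicks at 0 (fully in, where it starts), 0.015 (the middle click) and 0.030 (fully out). It is drawn into the nearest click from about 6 mm either side; pulling or pushing it off a click takes about 7 N.
- lever_pivot (a point): Pivot axis of the board holder's cam lever, 62 mm above the table, fixed to the microscope's base at x = -190, y = -30 mm of its frame. The axis runs along the microscope's x.
- lever_grip (a point): Point on the lever's centre line, 65 mm from the pivot, in the middle of its black grip. The lever is a straight bar 92 mm long from the pivot; the grip takes its last 52 mm and is 18 mm wide (along the pivot axis) and 11 mm thick.
- cam_lever (a joint): Lever angle (rad). At 0 (open, where it starts) it leans 0.43 rad from vertical to the microscope's +y; upright at 0.43; it flips over to -y, down to 2.0 where it lies level against its stop, closed, 62 mm above the table. A spring resists up to the high point at 1.25, at most 0.55 N m (9 N at 60 mm); past it the lever is driven closed; let go before it, it springs back.
- jar: Small amber jar, 48 mm in diameter, 55 mm high, standing on the table; origin at its underside. Bystander.
- screwdriver: Grey-handled screwdriver, 160 mm long, lying on the table along its own x. Bystander.
- tray: Open grey parts tray, 100 x 80 x 22 mm, on the table; origin under its centre. Bystander.

How it is judged:
On the way, in this order (a step that is already met when the one before it is completed fails the run):
1. the cam lever has snapped closed (value of joint cam_lever above 1.9 rad), for 0.2 s.
2. the rod stands at its middle click (value of joint splitter_rod between 0.0125 and 0.0175 m), for 0.2 s.
At the end, for the whole second after the job is handed in: The cam lever is closed (beyond 1.9 rad of 2.0), and the rod rests within 2.5 mm of its middle click (0.015 m) (all of step 2 and value of joint cam_lever above 1.9 rad and velocity of joint splitter_rod between -0.005 and 0.005 m/s); the robot touches nothing.
It fails at once if the jar was moved by more than 30 mm (distance of jar from where it was at the start of the episode above 0.03 m).
It fails at once if the screwdriver was moved by more than 30 mm (distance of screwdriver from where it was at the start of the episode above 0.03 m).
It fails at once if the parts tray was moved by more than 30 mm (distance of tray from where it was at the start of the episode above 0.03 m).
It also fails if it takes over 51 s, if anything falls off the work surface, if the arm or the gripper's body presses on something with over 40 N, if the wrist force passes 120 N, or if a joint passes its speed limit or range.

### The arm

A 6-joint arm with a two-finger parallel gripper is mounted at the origin on the work surface. World frame = base frame: x ahead of the robot, y to its left, z up, the work surface at z = 0. Lengths are in m, angles in rad, forces in N, time in s.
With the tool pointing down it reaches from about 0.35 to 0.775 m from the base axis. Payload 5.5 kg.
Tool frame: the origin (TCP) lies between the finger pads; the fingertips stand 19 mm ahead of it and the grasp point (between the pads) is the TCP; z points along the fingers, y is the direction in which the jaws open and shut (so a half turn about z gives the same grasp; the last joint's range is limited). The gripper opens to 85 mm and grips with 20 to 120 N. Pads are 22 mm wide; open, the fingers measure 114 mm over their backs; the gripper's body (76 mm by 85 mm) begins 54 mm behind the grasp point. The pads swing forward as they close: fully open they stand 13 mm farther back than shut.
Start: joints at [-1.345, 0.313, 0.046, 1.304, 0, 1.431], TCP at [0.206, -0.537, 0.25] pointing down, gripper open.
Joint ranges: [-2.76, 2.76], [-0.86, 1.69], [-1.03, 1.26], [-2.2, 2.34], [-1.47, 1.5], [-3.14, 3.14]. Speed limits (rad/s): [2.57, 2.57, 3.14, 3.14, 3.14, 3.14].

### API

Orientations are given as a unit quaternion [w, x, y, z].
In Python, from workcell import get_state, cams, workorder gives the robot as it stands.
- The arm moves only by the tool play_rows, never from a script. Its argument "series" is text: rows parted by semicolons, each of 7 numbers parted by spaces: the opening in per cent of the stroke, from 0 (shut) to 100 (fully open), then the shift along the tool's x, y, z in cm, then the turn, a rotation vector about the tool's x, y, z in degrees. A call has 1 to 12 rows; each row shifts and turns the commanded pose from where the row before left it, along the tool's axes as they then stand; what a row does not reach is not made up. A row lasts 1/8 s, in which the tool goes at most 62.5 mm and 10.7 degrees, less where a joint would pass 70% of its speed; a pose out of reach is approached as far as the arm can. A call with a gripper value outside its range is refused whole. The fingers move at their own pace and stop on an object; "newtons" is the grip in N (left out, the last holds). Time passes only in rows, so rows that do not move let the fingers close. It gives the time, the measured TCP pose, the force and the opening at its end, in the units of the state.
- get_state(): the state, without advancing time (a new reading comes with each control period).
- cams.read_camera(name): name is "scene" or "top"; returns the picture (420x560x3 uint8, red, green, blue); there is no depth.
- cams.get_calibration(name): a dict with "fx", "fy", "cx", "cy" (pixels), "distortion" ([k1, k2, p1, p2, k3] as OpenCV has them; the pictures are not rectified), "rvec" (rotation vector, rad) and "tvec" (3), from world to camera coordinates, as OpenCV has them. Camera axes: x right, y down, z forward; pixel columns grow to the right and rows downward; lengths in m; the calibration is good to about 2 mm. A picture is of the moment at which its call begins. get_calibration takes no time and is no camera call.
- workorder.hand_in(): hands the job in, once; it reports no verdict.
The state is a dict: "clock": time; "joint_pos": joint angles; "qvel": joint speeds; "tau": joint torques, N m; "tcp_pos": TCP position; "orientation": TCP orientation; "wrist_force": force on the tool from outside, world axes, zero at the start; "ft_torque": the same for the moment, N m; "finger_gap": finger opening in m.
Only numpy, scipy, OpenCV 4.12 (cv2) and the standard library are available. Lean on these libraries where they do the work, as an engineer would, in place of code of your own. Each camera call takes 0.05 s, during which the arm holds its last target.

## Working session

There is one attempt and no reset: what is moved stays moved. The work goes in short steps, Python scripts to look and compute and a tool call to move; the robot and the scene stay as the last step left them, time stands still between calls to the robot, and variables do not carry over. Pictures are saved under pics/ and viewed, and the job is handed in when it is done.

Besides the shell and the picture viewer there is one more tool, called after "Call:" as a command line: name --argument value ..., lists and objects as JSON in quotes. play_rows: Moves the arm, as the interface text tells. Its arguments: {"type":"object","properties":{"series":{"type":"string"},"newtons":{"type":"number"}},"required":["series"]}

```bash
ls; mkdir -p pics
python3 - <<'E'
from workcell import get_state, cams
import cv2
for n in("scene","top"):
    im=cams.read_camera(n); cv2.imwrite(f"pics/{n}0.png",im[:,:,::-1]); print(n,cams.get_calibration(n))
print(get_state())
E
```

```text
pics
scene {'fx': 482.2100830118044, 'fy': 482.2100830118044, 'cx': 274.06672218513637, 'cy': 203.18992660195852, 'distortion': array([-0.10944933,  0.        ,  0.        ,  0.        ,  0.        ]), 'rvec': array([ 0.15569092,  2.94491487, -1.03282514]), 'tvec': array([ 0.58863031, -0.01529071,  1.29746376])}
top {'fx': 463.8586602951806, 'fy': 463.8586602951806, 'cx': 268.9328704684738, 'cy': 213.45259682181648, 'distortion': array([-0.14477726,  0.        ,  0.        ,  0.        ,  0.        ]), 'rvec': array([ 2.15003966, -2.07335401,  0.20256807]), 'tvec': array([0.02835995, 0.58638068, 1.05425309])}
{'clock': 0.1, 'joint_pos': array([-1.34462436e+00,  3.13934131e-01,  4.51209850e-02,  1.30359016e+00,
       -1.28775488e-05,  1.43118231e+00]), 'qvel': array([ 0.00031223, -0.00137312,  0.00210279, -0.00060717,  0.00139041,
       -0.00034136]), 'tau': array([ 1.77122711e-03, -4.81725597e+01,  2.99244511e+01,  1.27690969e-02,
       -2.73039814e-04,  3.42191449e-06]), 'tcp_pos': array([ 0.20555583, -0.53656667,  0.2495046 ]), 'orientation': array([-8.02457848e-04,  9.83321327e-01,  1.81875017e-01, -4.11960605e-05]), 'wrist_force': array([-0.17077566,  0.25296093,  0.32427386]), 'ft_torque': array([ 0.03948144, -0.04330946,  0.04206102]), 'finger_gap': 0.08532996384255806}
```

View pics/scene0.png

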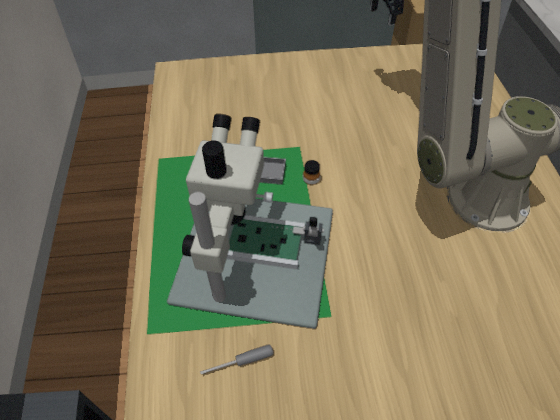

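View pics/top0.png

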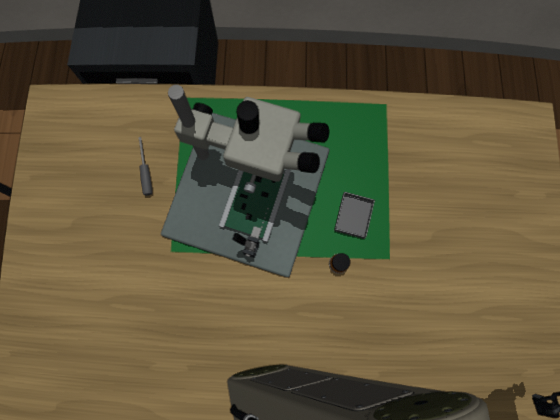

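The top view shows the base plate's corners near (163,236), (290,275) and (328,150), and the lever near (245,243). The tray is at (353,215), the jar at (340,263) and the screwdriver at (146,170). I'll enlarge both views.

Run:
```python
import cv2
a=cv2.imread("pics/top0.png")[80:290,140:390]; cv2.imwrite("pics/t0z.png",cv2.resize(a,None,fx=2.85,fy=2.85,interpolation=cv2.INTER_CUBIC))
a=cv2.imread("pics/scene0.png")[100:330,150:350]; cv2.imwrite("pics/s0z.png",cv2.resize(a,None,fx=2.6,fy=2.6,interpolation=cv2.INTER_CUBIC))
```

```text
(no output)
```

View pics/t0z.png

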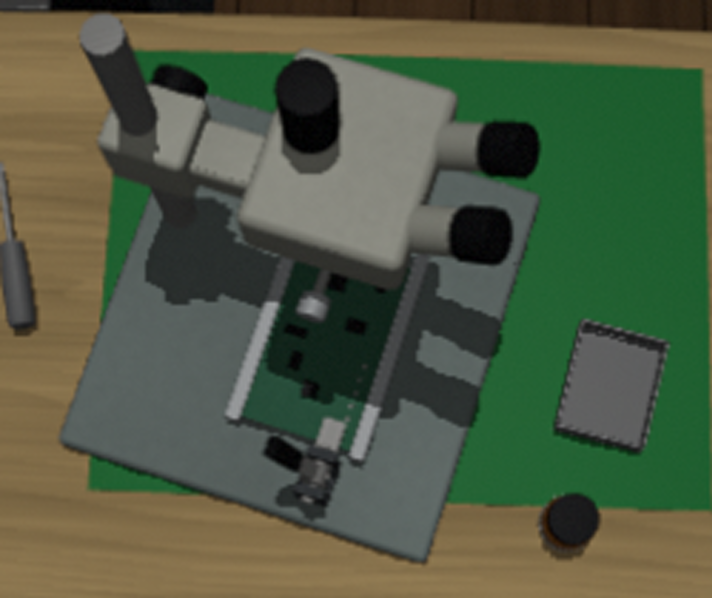

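View pics/s0z.png

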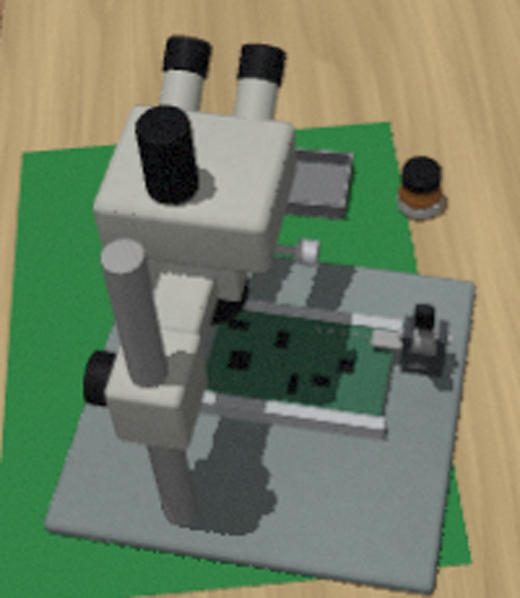

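```bash
cat > h.py <<'E'
import numpy as np, cv2
from workcell import get_state, cams
from scipy.spatial.transform import Rotation as R
from scipy.optimize import least_squares
C={n:cams.get_calibration(n) for n in("scene","top")}
def K(c): return np.array([[c["fx"],0,c["cx"]],[0,c["fy"],c["cy"]],[0,0,1]])
def proj(n,P):
    c=C[n]; return cv2.projectPoints(np.atleast_2d(np.array(P,float)),c["rvec"],c["tvec"],K(c),c["distortion"])[0][:,0]
def ray(n,uv):
    c=C[n]; p=cv2.undistortPoints(np.array([[uv]],float),K(c),c["distortion"])[0,0]
    M=cv2.Rodrigues(c["rvec"])[0]; return -M.T@c["tvec"], M.T@np.array([p[0],p[1],1])
def onz(n,uv,z):
    o,d=ray(n,uv); return o+d*(z-o[2])/d[2]
def w(p,m):
    x,y,a=p; m=np.atleast_2d(m); c,s=np.cos(a),np.sin(a)
    return np.c_[x+c*m[:,0]-s*m[:,1], y+s*m[:,0]+c*m[:,1], m[:,2]]
E
python3 - <<'E'
from h import *
T=lambda u,v:(140+u/2.85-.3,80+v/2.85-.3)
S=lambda u,v:(150+u/2.6-.3,100+v/2.6-.3)
obs=[("top",T(63,442),(-.23,.2,.018)),("top",T(426,560),(-.23,-.14,.018)),("top",T(538,197),(.12,-.14,.018)),
("scene",S(473,283),(-.23,-.14,.018)),("scene",S(433,590),(-.23,.2,.014)),("scene",S(48,528),(.12,.2,.018)),
("top",T(312,304),(-.088,0,.203)),("scene",S(309,252),(-.088,0,.203))]
for n,uv,m in obs: print(n,onz(n,uv,m[2]).round(4))
f=lambda p:np.concatenate([proj(n,w(p,m))[0]-uv for n,uv,m in obs])
r=least_squares(f,[.6,0,0],loss="soft_l1"); print(r.x,np.degrees(r.x[2]));print(f(r.x).reshape(-1,2).round(1))
p=r.x
g=lambda q:(-.19,-.03+.065*np.sin(.43-q),.062+.065*np.cos(.43-q))
for nm,m in dict(knob=(-.088,0,.2),piv=(-.19,-.03,.062),grip0=g(0),grip2=g(2),edge=(-.07,0,.236),tip0=(-.19,-.03+.092*np.sin(.43),.062+.092*np.cos(.43))).items():
    P=w(p,m)[0]; print(nm,P.round(4),proj("top",P)[0].round(1),proj("scene",P)[0].round(1))
E
```

```text
top [0.5296 0.3148 0.018 ]
top [ 0.4396 -0.0047  0.018 ]
top [ 0.7685 -0.0968  0.018 ]
scene [0.4401 0.0022 0.018 ]
scene [0.5298 0.3229 0.014 ]
scene [0.8592 0.2313 0.018 ]
top [0.6126 0.0916 0.203 ]
scene [0.6098 0.095  0.203 ]
[ 0.6965858   0.06912999 -0.27034975] -15.489899608872442
[[-3.4  0.3]
 [-0.2  0.8]
 [ 0.4 -2.3]
 [ 0.5 -2. ]
 [ 0.7  0.1]
 [-2.7 -0.3]
 [-0.5  0.3]
 [-1.  -0.8]]
knob [0.6118 0.0926 0.2   ] [248.7 187.1] [267.6 196.7]
piv [0.5055 0.091  0.062 ] [250.2 245.5] [312.7 228.5]
grip0 [0.5127 0.1171 0.1211] [237.5 238.4] [312.5 223. ]
grip2 [0.4881 0.0283 0.0621] [276.5 253.8] [315.9 207.6]
edge [0.6291 0.0878 0.236 ] [250.6 174.5] [258.8 185. ]
tip0 [0.5157 0.1279 0.1456] [231.9 235.3] [312.4 220.5]
```

```bash
cat >> h.py <<'E'
def micro(p):  # tool base orientation: x=mx, y=-my, z=down
    a=p[2]; return np.array([[np.cos(a),np.sin(a),0],[np.sin(a),-np.cos(a),0],[0,0,-1.]])
def m_of(p,P): # world->micro
    a=p[2]; d=np.asarray(P)-[p[0],p[1],0]; c,s=np.cos(a),np.sin(a); return np.array([c*d[0]+s*d[1],-s*d[0]+c*d[1],d[2]])
def st(p):
    s=get_state(); q=s["orientation"]; return s, R.from_quat([q[1],q[2],q[3],q[0]]).as_matrix()
E
python3 - <<'E'
from h import *
T=lambda u,v:(140+u/2.85-.3,80+v/2.85-.3)
S=lambda u,v:(150+u/2.6-.3,100+v/2.6-.3)
i=.004
obs=[("top",T(63,442),(-.23+i,.2-i,.018)),("top",T(426,560),(-.23+i,-.14+i,.018)),("top",T(538,197),(.12-i,-.14+i,.018)),
("scene",S(473,283),(-.23+i,-.14+i,.018)),("scene",S(433,588),(-.23+i,.2-i,.018)),("scene",S(48,528),(.12-i,.2-i,.018)),
("top",T(312,304),(-.088,0,.203)),("scene",S(309,252),(-.088,0,.203))]
f=lambda p:np.concatenate([proj(n,w(p,m))[0]-uv for n,uv,m in obs])
r=least_squares(f,[.6,0,0]); print(r.x,np.degrees(r.x[2]));print(f(r.x).reshape(-1,2).round(1))
p=r.x; np.save("p.npy",p)
s,M=st(p); print("start in micro",m_of(p,s["tcp_pos"]))
Rt=micro(p); print("turn tool",np.degrees(R.from_matrix(M.T@Rt).as_rotvec()))
for nm,m in dict(pre=(-.19,.06,.25)).items():
    P=w(p,m)[0]; print(nm,P,"shift in tool after turn cm",100*Rt.T@(P-s["tcp_pos"]))
print("knob",w(p,(-.088,0,.2)),"lever",w(p,(-.19,-.03,.062)))
print("jar",onz("top",T(572,545),0),"jar micro",m_of(p,onz("top",T(572,520),.055)), "tray",m_of(p,onz("top",T(612,385),0.01)))
E
```

```text
[ 0.69487748  0.0691878  -0.27123004] -15.540336680296209
[[-1.5 -0.1]
 [-1.4 -0.5]
 [-1.5 -0.7]
 [-0.5 -1. ]
 [-0.1 -1.8]
 [ 0.1 -1.7]
 [-0.6  1.1]
 [-0.2 -0.8]]
start in micro [-0.30914132 -0.71470679  0.2495046 ]
turn tool [-9.20203668e-02  1.74024031e-02  3.64983222e+01]
pre [0.52789849 0.1778985  0.25      ] shift in tool after turn cm [ 1.19141322e+01 -7.74706792e+01 -4.95404559e-02]
knob [[0.61009457 0.09276447 0.2       ]] lever [[0.50378598 0.09118871 0.062     ]]
jar [ 0.45794159 -0.13207122  0.        ] jar micro [-0.16089425 -0.24507006  0.055     ] tray [-0.0294967  -0.25116296  0.01      ]
```

Call:
play_rows --series "0 0 0 0 0 0 9.1;0 0 0 0 0 0 9.1;0 0 0 0 0 0 9.1;0 0 0 0 0 0 9.2;0 0.8 -5.5 0 0 0 0;0 0.8 -5.5 0 0 0 0;0 0.8 -5.5 0 0 0 0;0 0.8 -5.5 0 0 0 0;0 0.8 -5.5 0 0 0 0;0 0.8 -5.5 0 0 0 0;0 0.8 -5.5 0 0 0 0;0 0.8 -5.5 0 0 0 0" --newtons 60

```text
clock: 1.6
tcp_pos: [0.3855, -0.1285, 0.2502]
orientation: [0.0, 0.991, -0.135, 0.0]
wrist_force: [1.3, 0.2, 0.1]
finger_gap: 0.0001
```

```bash
cat > s.py <<'E'
from h import *
p=np.load("p.npy"); s,M=st(p)
print(round(float(s["clock"]),2),"micro tcp",m_of(p,s["tcp_pos"]).round(4),"rot to base",np.degrees(R.from_matrix(M.T@micro(p)).as_rotvec()).round(1),"F micro",(m_of(p,s["wrist_force"]+[p[0],p[1],0])).round(1),"gap",round(s["finger_gap"],4))
E
python3 s.py
```

```text
1.6 micro tcp [-0.2451 -0.2733  0.2502] rot to base [ 0. -0. -0.] F micro [1.2 0.5 0.1] gap 0.0001
```

Call:
play_rows --series "0 0.8 -4.8 0 0 0 0;0 0.8 -4.8 0 0 0 0;0 0.8 -4.8 0 0 0 0;0 0.8 -4.8 0 0 0 0;0 0.8 -4.8 0 0 0 0;0 0.8 -4.8 0 0 0 0;0 0.7 -4.8 0 0 0 0;0 0 0 0 0 0 0;0 0 0 0 0 0 0"

```text
clock: 2.72
tcp_pos: [0.4911, 0.0564, 0.2598]
orientation: [-0.051, 0.997, -0.053, 0.002]
wrist_force: [0.1, -0.6, 0.2]
finger_gap: -0.0
```

```bash
python3 s.py
python3 - <<'E'
from h import *
for n in("top","scene"):
    im=cams.read_camera(n)[:,:,::-1]; a=im[150:300,160:340] if n=="top" else im[130:300,230:410]
    cv2.imwrite(f"pics/{n}1.png",cv2.resize(a,None,fx=3.3,fy=3.3,interpolation=cv2.INTER_CUBIC))
E
```

```text
2.73 micro tcp [-0.1929 -0.0669  0.2598] rot to base [-5.8  0.6  9.5] F micro [ 0.3 -0.6  0.2] gap -0.0
```

View pics/top1.png

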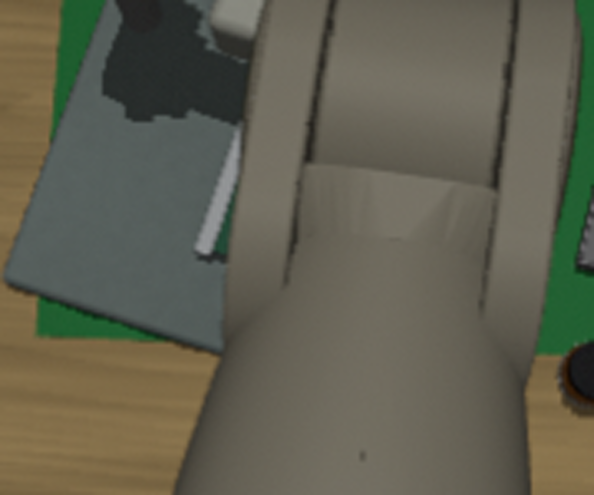

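View pics/scene1.png

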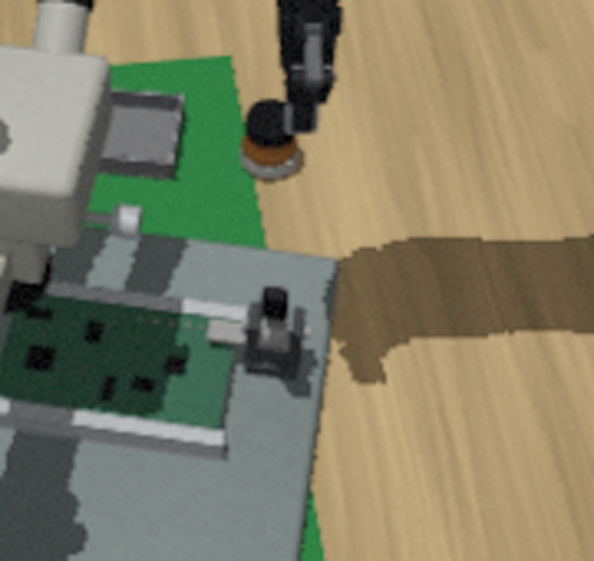

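```bash
python3 -c "
from h import *
s=get_state();print(s['joint_pos'].round(3),s['qvel'].round(3),s['tau'].round(1))"
```

```text
[-0.107  0.145 -0.151  1.277  0.101  3.141] [-0.005 -0.003 -0.001 -0.001  0.001 -0.   ] [  0.2 -38.1  29.8   0.    0.3  -0. ]
```

The wrist's last joint hit its limit, so I'll use the half-turned grasp orientation instead.

Call:
play_rows --series "0 0 0 0 0 0 -10;0 0 0 0 0 0 -10;0 0 0 0 0 0 -10;0 0 0 0 0 0 -10;0 0 0 0 0 0 -10;0 0 0 0 0 0 -10;0 0 0 0 0 0 -10;0 0 0 0 0 0 -10;0 0 0 0 0 0 -10;0 0 0 0 0 0 -10;0 0 0 0 0 0 -10;0 0 0 0 0 0 -10"

```text
clock: 4.32
tcp_pos: [0.4909, 0.0559, 0.26]
orientation: [-0.024, 0.542, 0.839, 0.045]
wrist_force: [-0.8, 0.3, -0.4]
finger_gap: -0.0003
```

Call:
play_rows --series "0 0 0 0 0 0 -10;0 0 0 0 0 0 -10;0 0 0 0 0 0 -10;0 0 0 0 0 0 -10;0 0 0 0 0 0 -10;0 0 0 0 0 0 0"

```text
clock: 5.08
tcp_pos: [0.491, 0.056, 0.26]
orientation: [-0.003, 0.141, 0.989, 0.051]
wrist_force: [0.7, -0.9, -0.0]
finger_gap: -0.0002
```

```bash
sed -i 's/^def micro/def micro(p): return micro0(p)@np.diag([-1.,-1,1])  # x=-mx y=+my z=down\ndef micro0/' h.py
cat >> s.py <<'E'
print("joints",s["joint_pos"].round(2))
import sys
if len(sys.argv)>3:
    t=np.array(list(map(float,sys.argv[1:4]))); print("shift cm along tool now",(100*M.T@(w(p,t)[0]-s["tcp_pos"])).round(2), "along base orient",(100*micro(p).T@(w(p,t)[0]-s["tcp_pos"])).round(2))
E
python3 s.py -.19 .06 .26
```

```text
5.08 micro tcp [-0.1929 -0.0673  0.26  ] rot to base [ 5.7 -1.1 -0.7] F micro [ 0.9 -0.7 -0. ] gap -0.0002
joints [-0.11  0.14 -0.15  1.28  0.1   0.18]
shift cm along tool now [-0.15 12.67  1.26] along base orient [-0.29 12.73 -0.  ]
```

Call:
play_rows --series "0 0 0 0 5.7 -1.1 -0.7;0 -0.3 4.2 0 0 0 0;0 0 4.2 0 0 0 0;0 0 4.3 0 0 0 0;0 0 0 0 0 0 0"

```text
clock: 5.7
tcp_pos: [0.528, 0.1801, 0.2596]
orientation: [0.0, 0.134, 0.991, 0.0]
wrist_force: [-0.4, -1.5, -0.8]
finger_gap: -0.0002
```

```bash
python3 s.py -.19 .06 .135
```

```text
5.7 micro tcp [-0.1905  0.0622  0.2596] rot to base [0.  0.  0.2] F micro [-0.  -1.5 -0.8] gap -0.0002
joints [0.18 0.28 0.02 1.31 0.   0.45]
shift cm along tool now [-0.04 -0.23 12.46] along base orient [-0.05 -0.22 12.46]
```

Call:
play_rows --series "0 0 0 4 0 0 0;0 0 0 4 0 0 0;0 0 0 4 0 0 0;0 0 -1.3 0 0 0 0;0 0 -1.3 0 0 0 0;0 0 0 0 0 0 0"

```text
clock: 6.45
tcp_pos: [0.522, 0.1516, 0.1421]
orientation: [0.002, 0.135, 0.991, 0.0]
wrist_force: [-0.4, 0.3, -0.5]
finger_gap: 0.0001
```

Call:
play_rows --series "0 0 -1 0 0 0 0;0 0 -1 0 0 0 0;0 0 -1 0 0 0 0;0 0 -1 0 0 0 0;0 0 0 0 0 0 0"

```text
clock: 7.08
tcp_pos: [0.5109, 0.1141, 0.1406]
orientation: [0.001, 0.134, 0.991, 0.0]
wrist_force: [0.8, 3.9, 2.6]
finger_gap: -0.0001
```

```bash
python3 s.py
python3 - <<'E'
from h import *
for n in("scene",):
    im=cams.read_camera(n)[:,:,::-1]; a=im[130:300,230:410]
    cv2.imwrite(f"pics/{n}2.png",cv2.resize(a,None,fx=3.3,fy=3.3,interpolation=cv2.INTER_CUBIC))
E
```

```text
7.08 micro tcp [-0.1893 -0.0061  0.1406] rot to base [0.1 0.1 0.1] F micro [-0.3  4.   2.6] gap -0.0001
joints [ 0.07  0.27 -0.29  1.01  0.    0.34]
```

View pics/scene2.png

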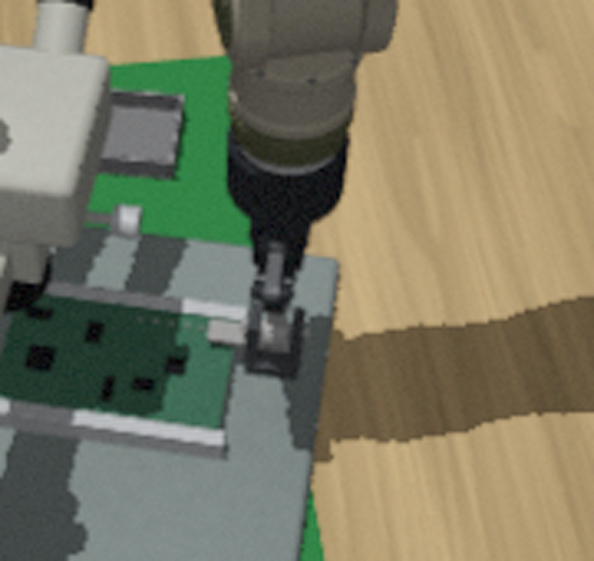

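The image shows the fingers pushing the lever, hidden behind them above the clamp at about (275,340), with about 4 N of contact force. I'll follow the arc over the high point.

Call:
play_rows --series "0 0 -1 0 0 0 0;0 0 -1 0 0 0 0;0 0 -1 0.2 0 0 0;0 0 -1.1 0.4 0 0 0;0 0 -1.1 0.6 0 0 0;0 0 -1 0.9 0 0 0;0 0 -0.7 1.1 0 0 0;0 0 0 0 0 0 0"

```text
clock: 8.12
tcp_pos: [0.4905, 0.0472, 0.1063]
orientation: [-0.001, 0.134, 0.991, -0.0]
wrist_force: [0.6, -0.3, 0.1]
finger_gap: -0.0003
```

```bash
python3 s.py
```

```text
8.12 micro tcp [-0.191  -0.0759  0.1063] rot to base [-0.1 -0.2  0.1] F micro [ 0.7 -0.2  0.1] gap -0.0003
joints [-0.07  0.25 -0.41  0.91 -0.    0.2 ]
```

Call:
play_rows --series "0 0 0 -4 0 0 0;0 1 0 -4 0 0 0;0 5 0 -4 0 0 0;0 5 0 -4 0 0 0;0 0 0 0 0 0 0;0 0 0 0 0 0 0"

```text
clock: 8.88
tcp_pos: [0.3887, 0.0764, 0.2661]
orientation: [0.001, 0.134, 0.991, -0.0]
wrist_force: [-0.4, -0.1, -0.5]
finger_gap: 0.0005
```

```bash
python3 s.py
python3 - <<'E'
from h import *
for n in("top","scene"):
    im=cams.read_camera(n)[:,:,::-1]; cv2.imwrite(f"pics/{n}3f.png",im); a=im[130:280,160:340] if n=="top" else im[130:300,230:410]
    cv2.imwrite(f"pics/{n}3.png",cv2.resize(a,None,fx=3.3,fy=3.3,interpolation=cv2.INTER_CUBIC))
p=np.load("p.npy")
for q in (0,2): 
  P=w(p,(-.19,-.03+.065*np.sin(.43-q),.062+.065*np.cos(.43-q)));print(q,(proj("top",P)[0]-[160,130])*3.3,(proj("scene",P)[0]-[230,130])*3.3)
E
```

```text
8.88 micro tcp [-0.297  -0.0751  0.2661] rot to base [0.  0.1 0.2] F micro [-0.4 -0.2 -0.5] gap 0.0005
joints [-0.01 -0.04 -0.33  1.28 -0.    0.26]
0 [255.43079485 360.29636594] [274.65208677 306.83823636]
2 [383.87602632 410.96962052] [285.70088307 256.18883668]
```

View pics/top3.png

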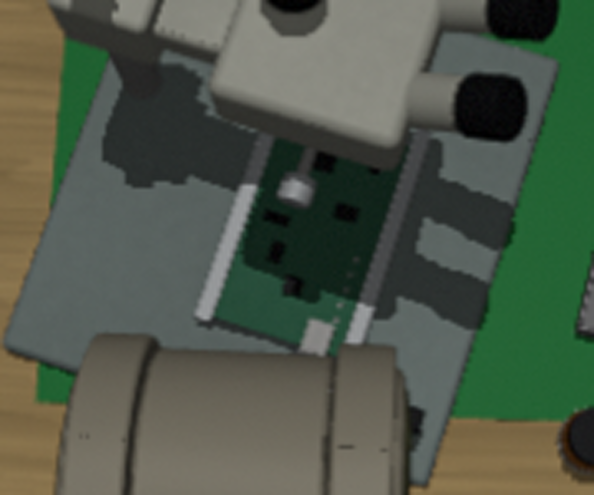

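View pics/scene3.png

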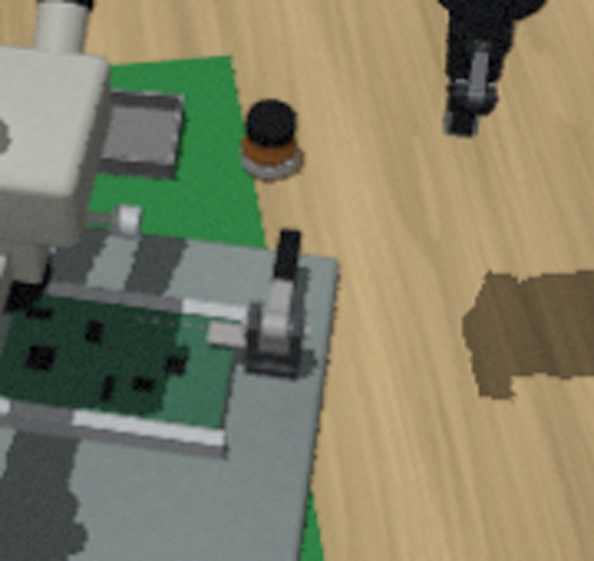

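The lever's black grip is at (288,255) in the scene crop, against a closed prediction of (286,256), so it snapped closed. Next I'll tilt the tool and open the fingers partway for the knob.

Call:
play_rows --series "55 0 0 0 0 -9.3 0;55 0 0 0 0 -9.3 0;55 0 0 0 0 -9.2 0;55 0 0 0 0 -9.2 0;55 0 0 0 0 0 0;55 0 0 0 0 0 0"

```text
clock: 9.72
tcp_pos: [0.3894, 0.0765, 0.2669]
orientation: [0.314, 0.127, 0.94, -0.042]
wrist_force: [-0.2, 0.1, 0.5]
finger_gap: 0.0473
```

```bash
python3 s.py -.1626 0 .299
```

```text
9.72 micro tcp [-0.2963 -0.0748  0.2669] rot to base [ 0.1 37.   0.1] F micro [-0.2  0.   0.5] gap 0.0473
joints [ 0.17 -0.48 -0.82  0.63 -0.26  0.36]
shift cm along tool now [-12.63   7.44   5.49] along base orient [-13.37   7.48  -3.21]
```

Call:
play_rows --series "55 -4.2 2.5 1.8 0 0 0;55 -4.2 2.5 1.8 0 0 0;55 -4.2 2.4 1.9 0 0 0;55 0 0 0 0 0 0;55 0 0 0 0 0 0"

```text
clock: 10.35
tcp_pos: [0.5379, 0.1118, 0.2973]
orientation: [0.313, 0.127, 0.94, -0.043]
wrist_force: [0.5, -0.7, 0.2]
finger_gap: 0.0467
```

```bash
python3 s.py -.0904 0 .2032;  python3 - <<'E'
from h import *
for n in("top","scene"):
    im=cams.read_camera(n)[:,:,::-1]; a=im[130:280,160:340] if n=="top" else im[130:300,230:410]
    cv2.imwrite(f"pics/{n}4.png",cv2.resize(a,None,fx=3.3,fy=3.3,interpolation=cv2.INTER_CUBIC))
E
```

```text
10.35 micro tcp [-0.1627 -0.001   0.2973] rot to base [-0.  36.9  0.1] F micro [ 0.7 -0.5  0.2] gap 0.0467
joints [ 0.2  -0.15 -0.55  0.58 -0.27  0.38]
shift cm along tool now [-0.13  0.09 11.86] along base orient [-7.23  0.1   9.41]
```

View pics/top4.png

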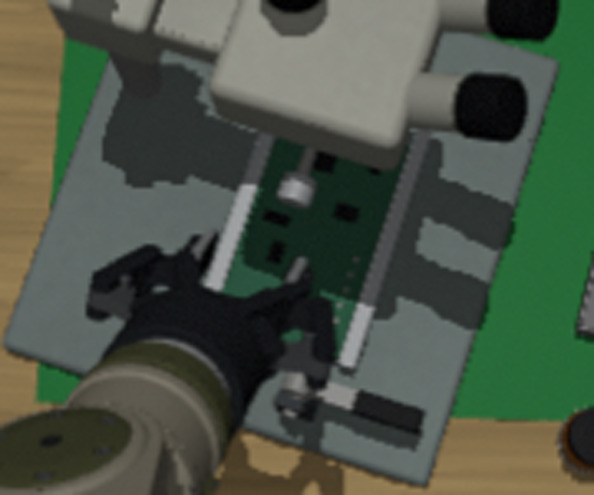

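View pics/scene4.png

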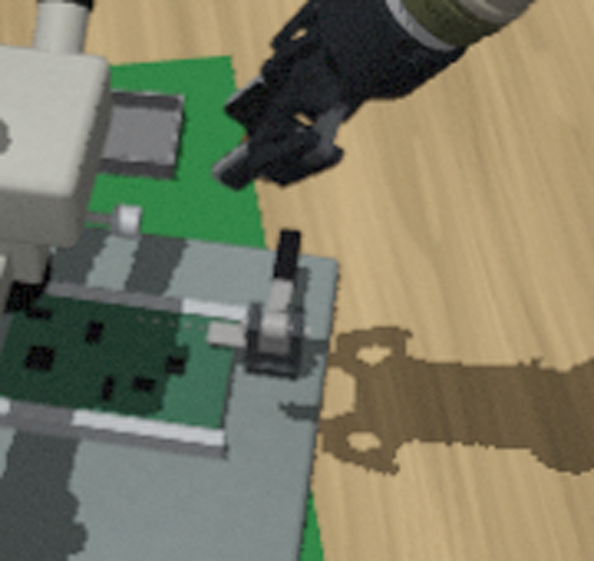

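Both views show the lever flat and closed (grip at (390,410) in the top crop), with the fingers straddling the line to the knob at (296,188). I'll go in along the tool axis.

Call:
play_rows --series "55 -0.1 0.1 3 0 0 0;55 0 0 3 0 0 0;55 0 0 3 0 0 0;55 0 0 1.5 0 0 0;55 0 0 1.3 0 0 0;55 0 0 0 0 0 0;55 0 0 0 0 0 0"

```text
clock: 11.32
tcp_pos: [0.6064, 0.0944, 0.2052]
orientation: [0.315, 0.127, 0.94, -0.042]
wrist_force: [0.4, 0.1, 0.3]
finger_gap: 0.0473
```

```bash
python3 s.py -.0904 0 .2032;  python3 - <<'E'
from h import *
for n in("top","scene"):
    im=cams.read_camera(n)[:,:,::-1]; a=im[130:280,160:340] if n=="top" else im[130:300,230:410]
    cv2.imwrite(f"pics/{n}5.png",cv2.resize(a,None,fx=3.3,fy=3.3,interpolation=cv2.INTER_CUBIC))
E
```

```text
11.32 micro tcp [-0.092   0.0006  0.2052] rot to base [ 0.1 37.1  0.2] F micro [0.4 0.2 0.3] gap 0.0473
joints [ 0.13  0.04 -0.62  0.3  -0.24  0.33]
shift cm along tool now [-0.   -0.06  0.25] along base orient [-0.16 -0.06  0.2 ]
```

View pics/top5.png

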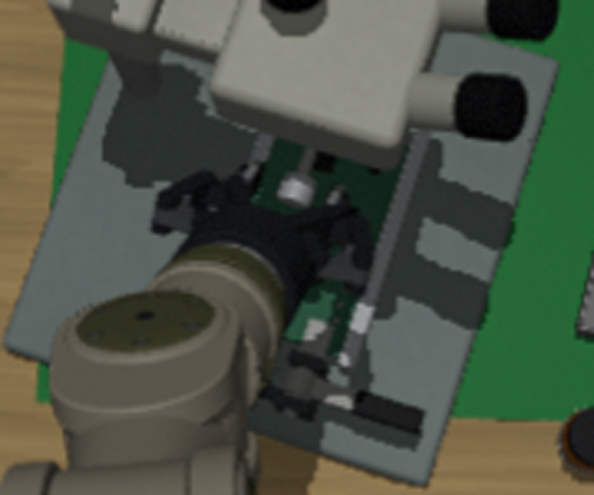

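View pics/scene5.png

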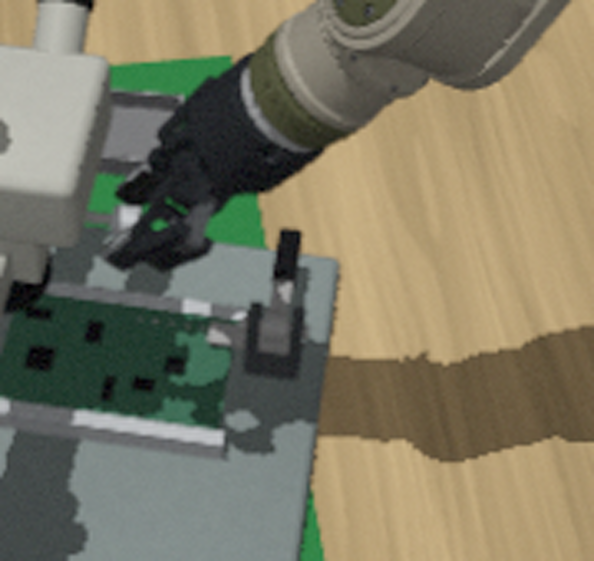

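The knob, at (296,188) in the top crop, sits centred between the fingertips at (250,175) and (335,195). Closing on it.

Call:
play_rows --series "55 0 0 0.2 0 0 0;35 0 0 0 0 0 0;10 0 0 0 0 0 0;10 0 0 0 0 0 0;10 0 0 0 0 0 0;10 0 0 0 0 0 0" --newtons 40

```text
clock: 12.18
tcp_pos: [0.607, 0.0927, 0.203]
orientation: [0.315, 0.128, 0.94, -0.044]
wrist_force: [-4.5, -3.7, 3.5]
finger_gap: 0.0205
```

```bash
python3 s.py -.1054 0 .2032
```

```text
12.18 micro tcp [-0.0909 -0.0009  0.203 ] rot to base [-0.1 37.1  0.1] F micro [-3.4 -4.7  3.5] gap 0.0205
joints [ 0.13  0.04 -0.62  0.3  -0.24  0.32]
shift cm along tool now [ 1.14  0.09 -0.89] along base orient [ 1.45  0.09 -0.02]
```

Call:
play_rows --series "10 0.24 0 -0.18 0 0 0;10 0.24 0 -0.18 0 0 0;10 0.24 0 -0.18 0 0 0;10 0.24 0 -0.18 0 0 0;10 0.24 0 -0.18 0 0 0;10 0 0 0 0 0 0;10 0 0 0 0 0 0;10 0 0 0 0 0 0"

```text
clock: 13.18
tcp_pos: [0.5928, 0.0968, 0.203]
orientation: [0.315, 0.128, 0.939, -0.044]
wrist_force: [-3.0, -4.9, 2.8]
finger_gap: 0.0202
```

```bash
python3 s.py -.1054 0 .2032
python3 - <<'E'
from h import *
for n in("top","scene"):
    im=cams.read_camera(n)[:,:,::-1]; a=im[130:280,160:340] if n=="top" else im[130:300,230:410]
    cv2.imwrite(f"pics/{n}6.png",cv2.resize(a,None,fx=3.3,fy=3.3,interpolation=cv2.INTER_CUBIC))
E
```

```text
13.18 micro tcp [-0.1058 -0.0008  0.203 ] rot to base [-0.1 37.1  0.1] F micro [-1.6 -5.5  2.8] gap 0.0202
joints [ 0.14  0.02 -0.65  0.3  -0.25  0.34]
shift cm along tool now [-0.04  0.08  0.  ] along base orient [-0.04  0.08 -0.02]
```

View pics/top6.png

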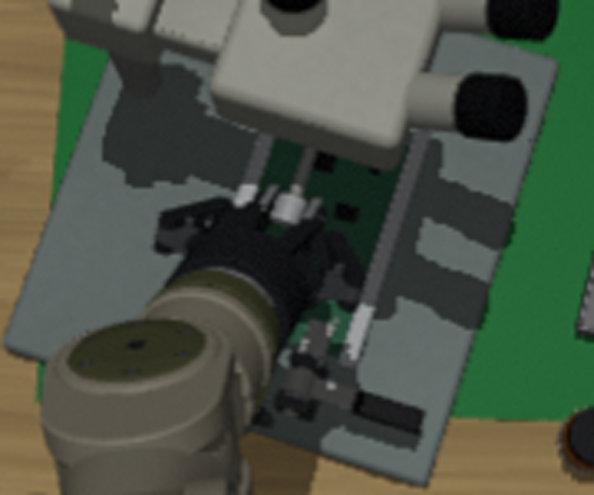

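The knob moved from (296,188) to (289,207) in the top crop, about 15 mm. I'll release it and back out along the tool axis.

Call:
play_rows --series "30 0 0 0 0 0 0;45 0 0 0 0 0 0;55 0 0 0 0 0 0;55 0 0 0 0 0 0;55 0 0 0 0 0 0;55 0 0 -2 0 0 0;55 0 0 -3 0 0 0;55 0 0 -4 0 0 0;55 0 0 -4 0 0 0;55 3 0 -3 0 0 0;55 5 0 0 0 0 0;55 0 0 0 0 0 0"

```text
clock: 14.78
tcp_pos: [0.4342, 0.1402, 0.2783]
orientation: [0.312, 0.125, 0.941, -0.043]
wrist_force: [0.1, -0.7, -0.2]
finger_gap: 0.0472
```

```bash
python3 s.py
python3 - <<'E'
from h import *
for n in("top","scene"):
    im=cams.read_camera(n)[:,:,::-1]; a=im[130:280,160:340] if n=="top" else im[130:300,230:410]
    cv2.imwrite(f"pics/{n}7.png",cv2.resize(a,None,fx=3.3,fy=3.3,interpolation=cv2.INTER_CUBIC))
p=np.load("p.npy")
for q in (0,.015,.03): 
  P=w(p,(-.088-q,0,.203));print(q,(proj("top",P)[0]-[160,130])*3.3,(proj("scene",P)[0]-[230,130])*3.3)
E
```

```text
14.78 micro tcp [-0.2702 -0.0014  0.2783] rot to base [-0.1 36.7  0.4] F micro [ 0.3 -0.6 -0.2] gap 0.0472
joints [ 0.35 -0.3  -0.69  0.64 -0.36  0.52]
0 [292.27927954 189.69446644] [126.40500365 217.28543433]
0.015 [284.93809679 211.42407063] [148.7780351  220.03995852]
0.03 [277.5576662  233.28856524] [171.22745838 222.80485497]
```

View pics/top7.png

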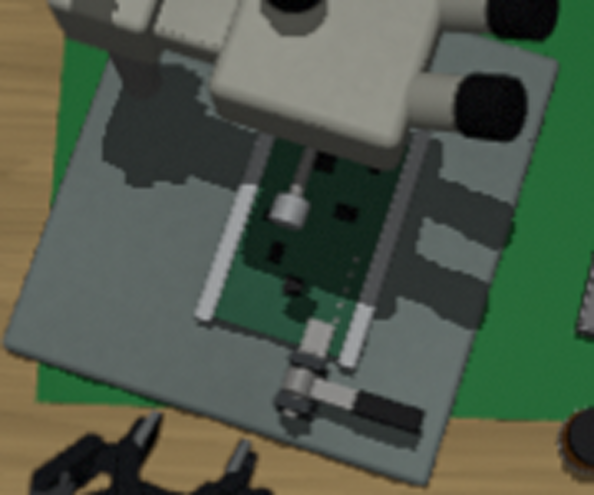

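View pics/scene7.png

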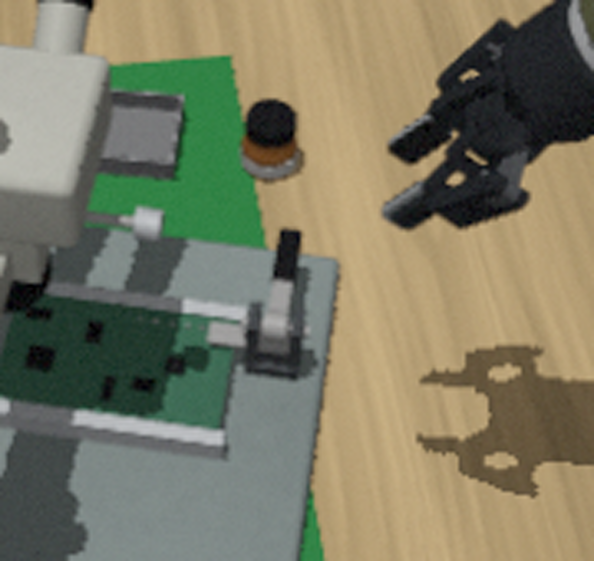

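The knob sits at (289,209) in the top crop and (149,221) in the scene crop. That matches the middle click, predicted at (285,211) and (149,220). The lever is flat, the jar and tray haven't moved, and the gripper is clear.

Run:
```python
from workcell import workorder
print(workorder.hand_in())
```

```text
the job is handed in; nothing more can be done
None
```

I closed the cam lever, pulled the beam-splitter rod to its middle click, let go of it, and handed the job in at about 15 s. No verdict was reported.

- **Lever:** I pushed it over its high point with the shut fingers. In both last pictures it lies flat, and after the push its grip was within about 1 mm of where it should be when closed.
- **Rod:** I gripped the knob with the tool tilted 37° and pulled it 15 mm level. After release, the last pictures put it about 14 to 15 mm out, which agrees with the middle click.
- **Gripper:** it is clear of everything, and the wrist force was under 1 N.
- **Bystanders:** the jar and tray look unmoved in the scene picture. The screwdriver was outside my last crops, but the arm never went near it.

**What did not go to plan:**
- My first approach ran the last wrist joint onto its range limit at 3.14 rad. I fixed this with a half turn before touching anything.
- The fingers read 20.2 to 20.5 mm on the 22 mm knob, slightly less than expected. The rod still followed the pull.

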